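# Pop the red shaker out of its push-to-release caddy

## Robot

A 6-joint arm with a two-finger parallel gripper is mounted at the origin on the work surface. World frame = base frame: x ahead of the robot, y to its left, z up, the work surface at z = 0. Lengths are in mm, angles in rad, forces in N, time in s.
With the tool pointing down it reaches from about 275 to 825 mm from the base axis. Payload 5.2 kg.
Tool frame: the origin (TCP) lies at the very end of the fingers, on their centre line; the grasp point (between the pads) lies 19 mm behind it; z points along the fingers, y is the direction in which the jaws open and shut (so a half turn about z gives the same grasp; the last joint's range is limited). The gripper opens to 93 mm and grips with 3 to 60 N. Pads are 15 mm wide; open, the fingers measure 128 mm over their backs; the gripper's body (75 mm by 188 mm) begins 65 mm behind the grasp point.
Start: joints at [1.067, 0.259, 1.535, -0, 1.348, -0.203], TCP at [162.934, 525.316, 218.653] pointing down, gripper open.
Joint ranges: [-3.14, 3.14], [-0.91, 2.08], [0.19, 2.58], [-1.22, 4.36], [0.22, 2.71], [-3.12, 3.12]. Speed limits (rad/s): [2.57, 2.57, 3.14, 3.14, 3.14, 3.14].

## Interface

Orientations are given as [roll, pitch, yaw] about the fixed x, y, z axes, in that order (R = Rz(yaw) Ry(pitch) Rx(roll)).
In Python, from bench import robot gives the robot as it stands. The module is installed in compiled form; this text tells all that it offers. Calls block until the motion is done:
- robot.move_ptp(position, orientation): joint-space move of the TCP to a pose.
- robot.move_linear(position, ori=None, speed=150, f_stop=None): straight line of the TCP; ori=None keeps the orientation; speed is the mean speed in mm/s. With f_stop (N) it stops when the force on the tool has changed by that much, and returns True; else False.
- robot.move_j(angles): joint-space move.
- robot.move_gripper(opening): opening from 0.0 (shut) to 1.0 (fully open); the grip force is fixed at half the most; returns when the fingers have stopped.
- robot.sleep(seconds).
- robot.inverse_kinematics(position, orientation): joint angles nearest the present ones, or None.
- robot.get_image(name): name is "scene" or "top" or "wrist"; returns a dict with "img" (384x512x3 uint8, blue, green, red), "fovy" (degrees; the focal length in pixels is half the picture's height over the tangent of half this angle, whatever the lens; pixels are square), "cx", "cy" (the principal point, pixels), "k1" (the pictures are not rectified: a ray, as slopes to the right and down, at radius r is drawn at 1 + k1 r^2 times it, then the intrinsics apply), "eye" and "orientation" of the camera in the world. Camera axes: x right, y down, z forward; pixel columns grow to the right and rows downward; lengths in mm; the calibration is good to about 2 mm. A picture is of the moment at which its call begins. There is no depth.
A pose or a line that the arm cannot do raises robot.MotionError and nothing moves.
- robot.hand_in(): hands the job in, once; it reports no verdict.
Readings, each from a call of its own:
- robot.current_t(): time.
- robot.current_qpos(): joint angles.
- robot.current_joint_vel(): joint speeds.
- robot.current_joint_efforts(): joint torques, N m.
- robot.current_tcp_pos(): TCP position.
- robot.current_eef_rot(): TCP orientation.
- robot.current_contact_force(): force on the tool from outside, world axes, zero at the start.
- robot.current_ft_torque(): the same for the moment, N m.
- robot.current_gripper_width(): opening from 0.0 (shut) to 1.0 (fully open).
Only numpy, scipy, OpenCV 4.12 (cv2) and the standard library are available. Lean on these libraries where they do the work, as an engineer would, in place of code of your own. Each camera call takes 0.05 s, during which the arm holds its last target.

## Task

Press the red-capped shaker down in the wooden caddy until its catch lets go, then let it spring up on its own. Take it out and stand it upright in the middle of the upper white saucer; leave the blue and green shakers pressed down in their places.

Things in the scene. Friction and masses are not known exactly. Their poses are not given: they have to be found in the camera images.
- red_mid (a point): Shaker to move: cylinder 40 mm wide, 68 tall, 0.1 kg, white with red cap (top 28 mm); point: its centre, z up. Latched in a well of a wooden caddy on a sprung cup (5-8 N), cap 13 mm proud. Pressed 7 mm down with closed fingers (catch frees at 4-5, hard stop at 9) and let go, it rises in 0.5 s to 32 mm above its start, cap 45 mm proud, and stays; it never relatches. Lift 30 mm to clear the block.
- blue_mid (a point): Same shaker with a blue cap; point: its centre. Latched in another well; must stay down. The caddy is a fixed block 84 x 225 mm, 75 mm tall, top at z = 83 mm: three wells in a row 75 mm apart, any shaker in any well, the row turned up to 17 degrees. Grip a risen shaker about 20 mm below its top, fingers closing across the row: its neighbours stand 13 mm proud along it.
- green_mid (a point): Same shaker with a green cap; point: its centre (at z = 62 mm when latched, like the others). Latched in another well of the caddy; must stay down.
- saucer_mid (a point): Two stacked white saucers, 160 mm across, 26 mm tall, a loose stack of 0.5 kg on the blue-green hob cover (top at z = 8 mm). Point: middle of the upper saucer's flat inside floor (80 mm across, 13 mm below its rim), z up. A shaker stood here has its centre 34 mm above this point.
Things that resemble listed ones, but are neither listed nor needed, are in the scene too. There is more than one size of the part that bears saucer_mid; the job needs the larger.

How it is judged (in metres and radians):
On the way:
1. the red shaker stands sprung up in the caddy by itself, touched by no part of the robot (height (world z) of red_mid between 0.084 and 0.104 m and linear speed of red_shaker below 0.03 m/s and contact force between red_shaker and the fingers below 0.1 N and contact force between red_shaker and the arm below 0.1 N), for 0.2 s.
At the end, for the whole second after the job is handed in: The red shaker stands upright (within 10 degrees), at rest and released on the floor of the level upper saucer, its axis within 20 mm of the saucer's middle; the blue and green shakers are still latched down in the caddy (within 15 mm of where they started) (horizontal distance between red_mid and saucer_mid below 0.02 m and z of red_mid in the frame of saucer_mid between 0.026 and 0.042 m and angle between red_mid's own z axis and vertical below 0.17 rad and angle between saucer_mid's own z axis and vertical below 0.1 rad and linear speed of red_shaker below 0.02 m/s and distance of each of blue_mid, green_mid from where it was at the start of the episode below 0.015 m); the robot touches nothing.
It fails at once if the blue or green shaker was released or taken out (moved more than 20 mm) (distance of any of blue_mid, green_mid from where it was at the start of the episode above 0.02 m).
It also fails if it takes over 48 s, if anything falls off the work surface, if the arm or the gripper's body presses on something with over 40 N, if the wrist force passes 120 N, or if a joint passes its speed limit or range.

## Working session

There is one attempt and no reset: what is moved stays moved. The work goes in short steps, each a Python script; the robot and the scene stay as the last script left them, time stands still between calls to the robot, and variables do not carry over. Pictures are saved under pics/ and viewed, and the job is handed in when it is done.

```bash
mkdir -p pics
cat > h.py <<'E'
import numpy as np, cv2
from scipy.spatial.transform import Rotation as R
from bench import robot
def cam(n):
    d=robot.get_image(n); return d
def ray(d,u,v):
    f=192/np.tan(np.radians(d["fovy"])/2)
    xd=np.array([(u-d["cx"])/f,(v-d["cy"])/f]); x=xd.copy()
    for _ in range(50): x=xd/(1+d["k1"]*(x@x))
    o=np.array(d["orientation"])
    M=o if o.shape==(3,3) else R.from_euler('xyz',o).as_matrix()
    return np.array(d["eye"]),M@np.array([x[0],x[1],1.])
def onz(d,u,v,z):
    e,r=ray(d,u,v); return e+r*(z-e[2])/r[2]
E
python3 - <<'E'
from h import *
for n in ["scene","top","wrist"]:
    d=cam(n); cv2.imwrite(f"pics/{n}0.png",d["img"]); print(n,{k:v for k,v in d.items() if k!="img"})
print(robot.current_t(),robot.current_eef_rot())
E
```

```text
scene {'fovy': 47.66886855463697, 'cx': 255.8746233215838, 'cy': 199.77616961474163, 'k1': -0.05645919269286244, 'eye': array([1007.91847986,  609.57019551, 1258.3638524 ]), 'orientation': array([-2.61875165, -0.0031279 ,  2.2853025 ])}
top {'fovy': 53.80659009048022, 'cx': 255.26530619052534, 'cy': 193.33053559061116, 'k1': 0.04205674494822746, 'eye': array([ 323.24765058,  175.76040942, 1044.7440273 ]), 'orientation': array([-2.98437571, -0.00732509, -1.54722393])}
wrist {'fovy': 62.92776788454698, 'cx': 253.84299407151022, 'cy': 191.8657033126142, 'k1': -0.07419586785299868, 'eye': array([ 98.56419663, 544.99219676, 384.90932002]), 'orientation': array([2.89789865e+00, 2.55285945e-03, 1.26945800e+00])}
0.15 [-3.14026262e+00 -2.15931716e-04  2.84086173e+00]
```

View pics/scene0.png

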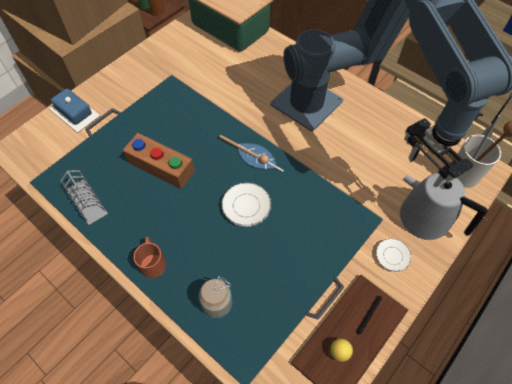

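View pics/top0.png

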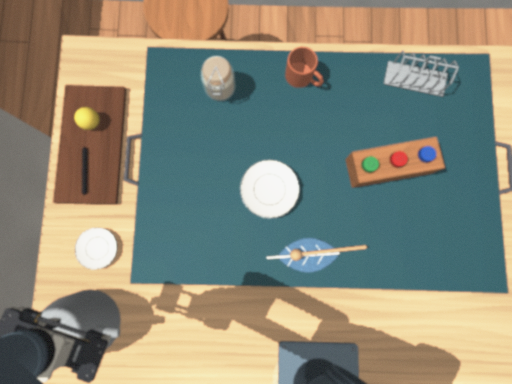

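View pics/wrist0.png

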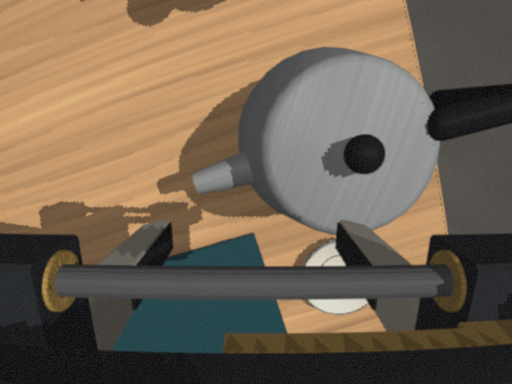

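The top view shows the red cap at about (399,159), between green (371,164) and blue (428,154), and the large saucer at about (270,189). The small saucer at (97,249) is the decoy. In the wrist view the hand is above the kettle, so I will lift it first. Next I measure positions from both views.

```bash
cat > m.py <<'E'
from h import *
def blobs(d):
    hsv=cv2.cvtColor(d["img"],cv2.COLOR_BGR2HSV); H,S,V=cv2.split(hsv.astype(int))
    return dict(red=((H<6)|(H>174))&(S>190)&(V>120),green=(H>45)&(H<80)&(S>140)&(V>80),blue=(H>110)&(H<128)&(S>150)&(V>120),white=(S<50)&(V>170))
def comps(m,mn=30):
    n,l,s,c=cv2.connectedComponentsWithStats(m.astype(np.uint8))
    return [(s[i,4],c[i].round(1),s[i,:4],l==i) for i in range(1,n) if s[i,4]>=mn]
E
python3 - <<'E'
from m import *
for n in ["top","scene"]:
    d=cam(n)
    for k,m in blobs(d).items():
        for a,c,b,mm in comps(m):
            z=34 if k=="white" else 96
            if k=="white" and a<600: continue
            if k=="white":
                ct=max(cv2.findContours(mm.astype(np.uint8),cv2.RETR_EXTERNAL,cv2.CHAIN_APPROX_NONE)[0],key=len)[:,0,:]
                P=np.array([onz(d,u,v,z)[:2] for u,v in ct]); 
                A=np.c_[2*P,np.ones(len(P))]; s=np.linalg.lstsq(A,(P**2).sum(1),rcond=None)[0]
                print(n,k,a,c,"circ",s[:2].round(1),np.sqrt(s[2]+s[0]**2+s[1]**2).round(1))
            else: print(n,k,a,c,b,onz(d,*c,z).round(1))
E
```

```text
top white 632 [404.   74.5] circ [ 834.9 -243.1] 41.1
top white 2672 [269.2 188.5] circ [498.8 134.7] 78.4
top white 1408 [ 95.5 248. ] circ [329.  586.3] 53.4
scene red 55 [156.4 153.7] [151 149  11   9] [ 582.4 -189.    96. ]
scene white 1565 [245.8 203.8] circ [503.4 134. ] 75.9
scene white 866 [393.4 254.4] circ [341.4 592.6] 51.6
```

Run:
```python
from m import *
T={"top":dict(red=(399,159),green=(371,164),blue=(428,154)),"scene":dict(red=(157,154),green=(176,162),blue=(139,145))}
for n in T:
    d=cam(n); hsv=cv2.cvtColor(d["img"],cv2.COLOR_BGR2HSV).astype(int)
    for k,(u,v) in T[n].items():
        r=hsv[v,u]; dh=np.abs(hsv[...,0]-r[0]); dh=np.minimum(dh,180-dh)
        m=(dh<9)&(hsv[...,1]>0.75*r[1])&(abs(hsv[...,2]-r[2])<60)
        m[:, :]&=(np.hypot(*(np.indices(m.shape)-np.array([v,u])[:,None,None]))<14)
        for a,c,b,_ in comps(m,20): print(n,k,r,a,c,b,onz(d,*c,96).round(1))
    x0,y0=(330,120) if n=="top" else (100,120)
    cv2.imwrite(f"pics/z_{n}.png",cv2.resize(d["img"][y0:y0+80,x0:x0+125],None,fx=6,fy=6,interpolation=cv2.INTER_CUBIC))
```

```text
top red [  1 180 227] 219 [399.4 157.9] [390 150  19  16] [ 575.  -195.4   96. ]
top green [ 67 134 183] 169 [370.  163.9] [363 157  15  15] [ 557.5 -120.1   96. ]
top blue [110 173 203] 165 [427.1 153.6] [420 147  15  14] [ 587.9 -266.2   96. ]
scene red [  0 184 184] 115 [156.1 152.2] [150 147  13  13] [ 578.9 -194.3   96. ]
scene green [ 67 125 139] 98 [174.8 162.1] [169 157  12  11] [ 565.8 -118.4   96. ]
scene blue [110 178 159] 88 [138.1 144. ] [133 140  11   9] [ 595.6 -265.3   96. ]
```

View pics/z_top.png

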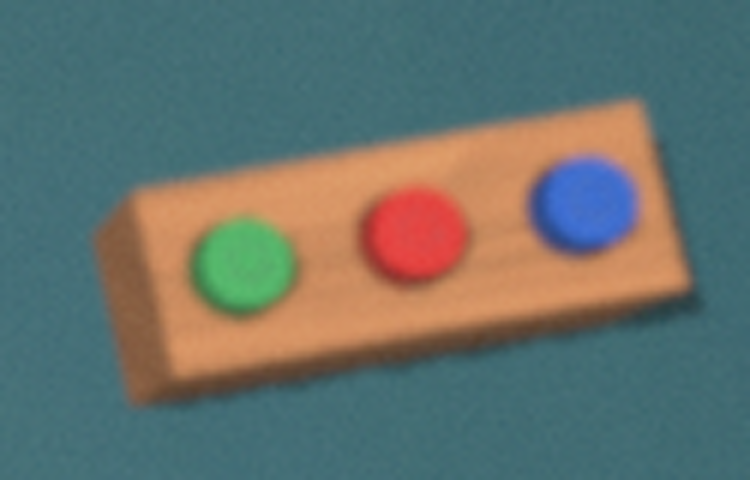

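View pics/z_scene.png

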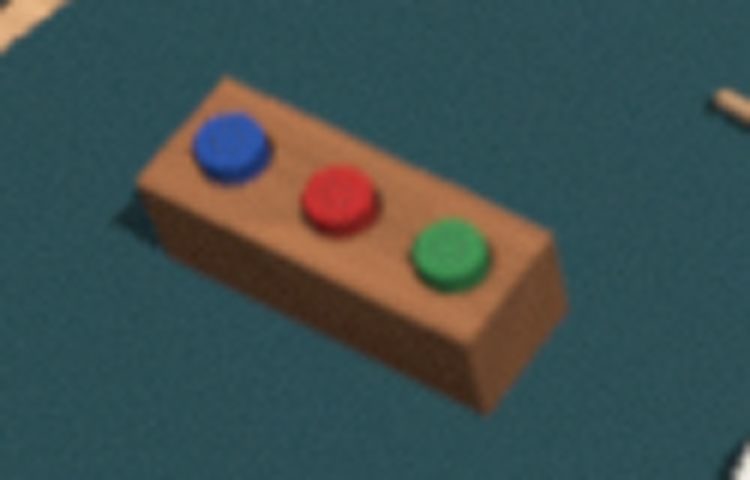

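Run:
```python
from h import *
for psi in (101.6,-78.4):
    for p in ([576.5,-193.5,240],[501,134.5,150]):
        q=robot.inverse_kinematics(p,[np.pi,0,np.radians(psi)]); print(psi,None if q is None else np.round(q,2))
p=robot.current_tcp_pos(); robot.move_linear([p[0],p[1],330])
robot.move_gripper(0.0)
psi=np.radians(-78.4)
q=robot.inverse_kinematics([576.5,-193.5,240],[np.pi,0,psi])
if q is None or abs(q[5])>2.9: psi=np.radians(101.6)
robot.move_ptp([540,-150,300],[np.pi,0,psi])
robot.move_linear([576.5,-193.5,240])
d=cam("wrist"); cv2.imwrite("pics/w1.png",d["img"]); print(psi,robot.current_t(),robot.current_tcp_pos(),d["eye"],d["orientation"])
```

```text
101.6 [-0.51  0.35  1.35  0.    1.44 -0.71]
101.6 [ 0.05  0.26  1.71  0.    1.17 -0.16]
-78.4 [-0.51  0.35  1.35 -0.    1.44  2.43]
-78.4 [ 0.05  0.26  1.71 -0.    1.17  2.99]
-1.3683381335635545 6.175 [ 576.65749903 -193.24760004  240.8095864 ] [ 589.29874959 -258.45904864  407.13730316] [ 2.89788785e+00 -6.68388469e-04 -2.93959698e+00]
```

View pics/w1.png

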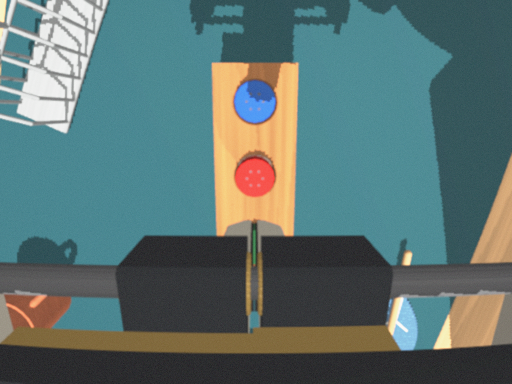

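Wrist view: the red cap top is at about (255,177) and blue at about (255,102). The caddy edges are almost vertical in the image, so the yaw looks right. I'll measure these and then press.

Run:
```python
from m import *
d=cam("wrist"); img=d["img"].astype(int); b,g,r=img[...,0],img[...,1],img[...,2]
for k,m in dict(red=(r>150)&(g<60)&(b<70),blue=(b>110)&(r<70)&(g<115)&(b-g>50)).items():
    for a,c,bb,mm in comps(m,200):
        ct=max(cv2.findContours(mm.astype(np.uint8),cv2.RETR_EXTERNAL,cv2.CHAIN_APPROX_NONE)[0],key=len)
        (cu,cv_),rad=cv2.minEnclosingCircle(ct)
        print(k,a,c,bb,(cu,cv_,rad),onz(d,*c,96).round(1),onz(d,cu,cv_,96).round(1))
# caddy edges at z=83
hsv=cv2.cvtColor(d["img"],cv2.COLOR_BGR2HSV).astype(int)
w=(hsv[...,0]>8)&(hsv[...,0]<22)&(hsv[...,1]>80)&(hsv[...,2]>120)
L=[];Rr=[]
for v in range(130,215,5):
    xs=[u for u in range(205,305) if w[v,u]]
    L.append(onz(d,xs[0],v,83)[:2]);Rr.append(onz(d,xs[-1],v,83)[:2])
for E in (L,Rr):
    E=np.array(E); p=np.polyfit(E[:,1],E[:,0],1); print("slope deg",np.degrees(np.arctan(p[0])),"x at y=-193.5",np.polyval(p,-193.5))
```

```text
blue 377 [259.8  90.5] [247  81  27  21] (260.5, 89.5, 14.57748031616211) [ 588.3 -281.4   96. ] [ 587.8 -282.4   96. ]
slope deg -11.613632917435886 x at y=-193.5 617.7014807752729
slope deg -11.503968776277878 x at y=-193.5 532.3156413103416
```

Run:
```python
from m import *
d=cam("wrist"); hsv=cv2.cvtColor(d["img"],cv2.COLOR_BGR2HSV).astype(int)
m=((hsv[...,0]<6)|(hsv[...,0]>174))&(hsv[...,1]>150)&(hsv[...,2]>120)
m[:140]=0; m[215:]=0; m[:,:225]=0; m[:,290:]=0
a,c,bb,mm=max(comps(m,100),key=lambda t:t[0]); P=onz(d,*c,96); print(a,c,bb,P.round(1))
x,y=P[:2]
assert np.hypot(x-576,y+193.5)<8
robot.move_linear([x,y,105],speed=120)
print(robot.current_tcp_pos().round(2),robot.current_contact_force().round(1))
hit=robot.move_linear([x,y,89],speed=15,f_stop=30)
print(hit,robot.current_tcp_pos().round(2),robot.current_contact_force().round(1),robot.current_t())
```

```text
1160 [254.9 176.2] [236 156  39  41] [ 576.2 -198.7   96. ]
[ 576.72 -198.99  105.87] [0.6 0.6 1.4]
False [ 576.32 -198.9    89.8 ] [-1.9  0.4  6.9] 8.7667
```

Run:
```python
from m import *
p=robot.current_tcp_pos()
robot.move_linear([576.2,-198.7,88.2],speed=15,f_stop=30)
print(robot.current_tcp_pos().round(2),robot.current_contact_force().round(1))
robot.move_linear([576.2,-198.7,200],speed=200)
robot.sleep(0.7)
robot.move_gripper(1.0)
for n in ("wrist","top","scene"):
    d=cam(n); cv2.imwrite(f"pics/{n}2.png",d["img"])
    hsv=cv2.cvtColor(d["img"],cv2.COLOR_BGR2HSV).astype(int)
    m=((hsv[...,0]<6)|(hsv[...,0]>174))&(hsv[...,1]>140)&(hsv[...,2]>110)
    for a,c,bb,mm in comps(m,60): print(n,a,c,bb,onz(d,*c,128).round(1))
print(robot.current_t(),robot.current_tcp_pos())
```

```text
[ 576.35 -198.86   89.  ] [-1.1  0.6  5.9]
wrist 1920 [253.3 200. ] [229 173  49  53] [ 576.  -199.1  128. ]
top 237 [403.4 155.9] [395 148  18  17] [ 571.8 -192.9  128. ]
scene 125 [154.7 147.5] [148 141  14  14] [ 580.9 -189.5  128. ]
12.05 [ 576.19790684 -198.68852624  199.99836215]
```

View pics/wrist2.png

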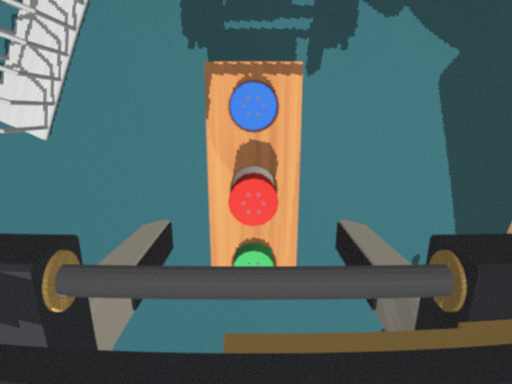

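View pics/scene2.png

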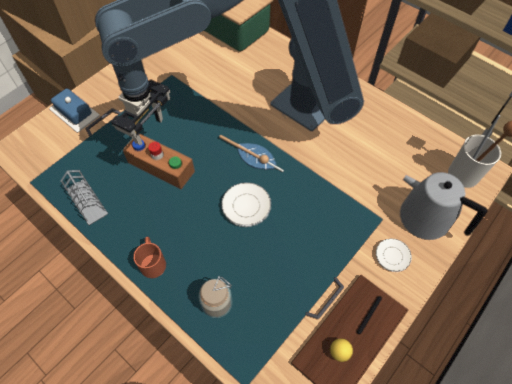

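The red shaker has sprung up: in the wrist view its cap top is at about (253,202), its white body is visible, and blue and green are still low. The wrist view differs from the other two by about 5 mm along the row. That lies along the pad width and doesn't matter much, so I'll use a compromise and grip.

Run:
```python
from m import *
x,y=575.5,-195.5
robot.move_linear([x,y,150],speed=150)
f0=robot.current_contact_force()
hit=robot.move_linear([x,y,90],speed=80,f_stop=15)
print(hit,robot.current_tcp_pos().round(2),(robot.current_contact_force()-f0).round(1))
robot.move_gripper(0.0)
print(robot.current_gripper_width(),robot.current_contact_force().round(1))
robot.move_linear([x,y,200],speed=80)
print(robot.current_gripper_width(),robot.current_contact_force().round(1),robot.current_t())
for n in ("wrist","scene","top"):
    d=cam(n); cv2.imwrite(f"pics/{n}3.png",d["img"])
```

```text
False [ 575.9  -195.71   90.46] [-0.1  0.1  1.1]
0.42493752874103446 [ 0.2  0.1 -0.1]
0.42840540259703863 [ 0.2 -0.4 -0.5] 15.8417
```

View pics/wrist3.png

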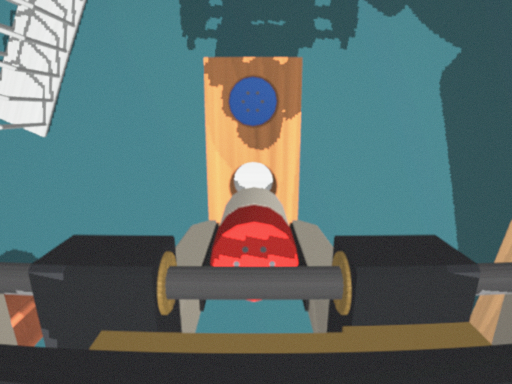

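View pics/scene3.png

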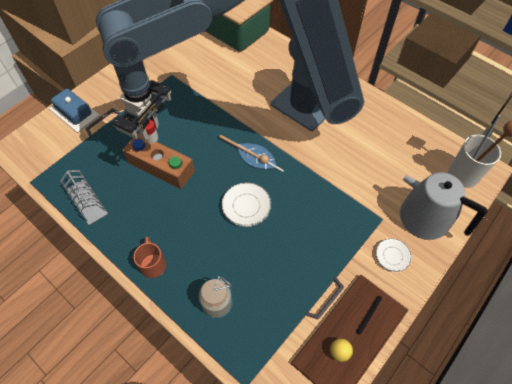

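The shaker is gripped upright and clear of the caddy, with the empty well visible at (253,180) in the wrist view. Now to the saucer.

Run:
```python
from m import *
x,y=501,134.4
robot.move_ptp([x,y,180],[np.pi,0,-0.9])
print(robot.current_tcp_pos().round(1),robot.current_gripper_width(),robot.current_t())
for n in ("scene","top"):
    d=cam(n); cv2.imwrite(f"pics/{n}4.png",d["img"])
robot.move_linear([x,y,75],speed=100)
f0=robot.current_contact_force()
hit=robot.move_linear([x,y,46],speed=15,f_stop=3)
print(hit,robot.current_tcp_pos().round(2),(robot.current_contact_force()-f0).round(1),robot.current_t())
d=cam("scene"); cv2.imwrite("pics/scene5.png",cv2.resize(d["img"][120:280,160:370],None,fx=3.5,fy=3.5,interpolation=cv2.INTER_CUBIC))
```

```text
[501.8 133.6 180.2] 0.42654045423150144 17.275
True [501.03 134.41  50.95] [0.2 0.8 6.4] 20.0083
```

View pics/scene5.png

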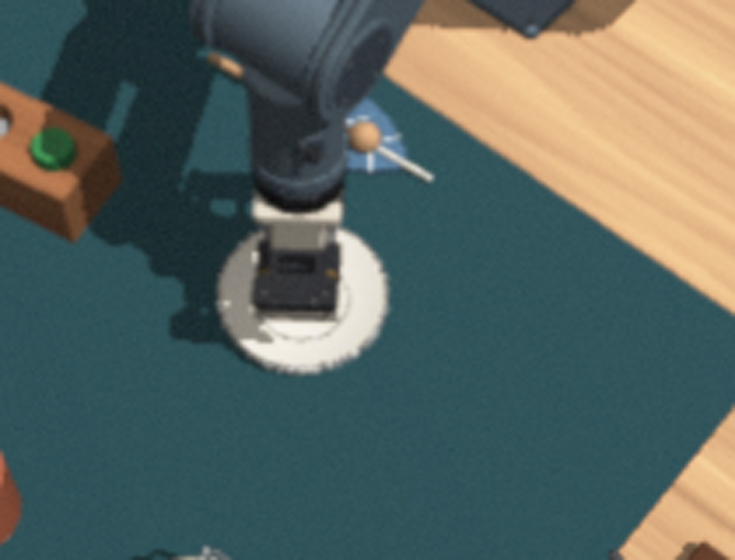

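The shaker touched down at TCP z = 50.95, against a predicted 51, so it is on the saucer floor. Release by opening, back off and look.

Run:
```python
from m import *
robot.move_gripper(0.65)
robot.move_gripper(1.0)
robot.move_linear([501,134.4,220],speed=120)
d=cam("wrist"); cv2.imwrite("pics/wrist6.png",d["img"])
robot.move_ptp([330,-20,330],[np.pi,0,-0.9]); robot.sleep(0.3)
for n,(x0,y0) in dict(scene=(110,120),top=(230,110)).items():
    d=cam(n); cv2.imwrite(f"pics/{n}6f.png",d["img"]); cv2.imwrite(f"pics/{n}6.png",cv2.resize(d["img"][y0:y0+120,x0:x0+200],None,fx=4,fy=4,interpolation=cv2.INTER_CUBIC))
    hsv=cv2.cvtColor(d["img"],cv2.COLOR_BGR2HSV).astype(int)
    m=((hsv[...,0]<6)|(hsv[...,0]>174))&(hsv[...,1]>140)&(hsv[...,2]>110)
    for a,c,bb,mm in comps(m,40): print(n,a,c,bb,onz(d,*c,89).round(1))
print(robot.current_t(),robot.current_contact_force().round(1))
```

```text
scene 107 [245.4 196. ] [240 191  12  13] [507.6 137.2  89. ]
top 148 [270.5 185.1] [264 178  14  14] [497.2 133.7  89. ]
24.375 [-0.7  0.5  1. ]
```

View pics/scene6.png

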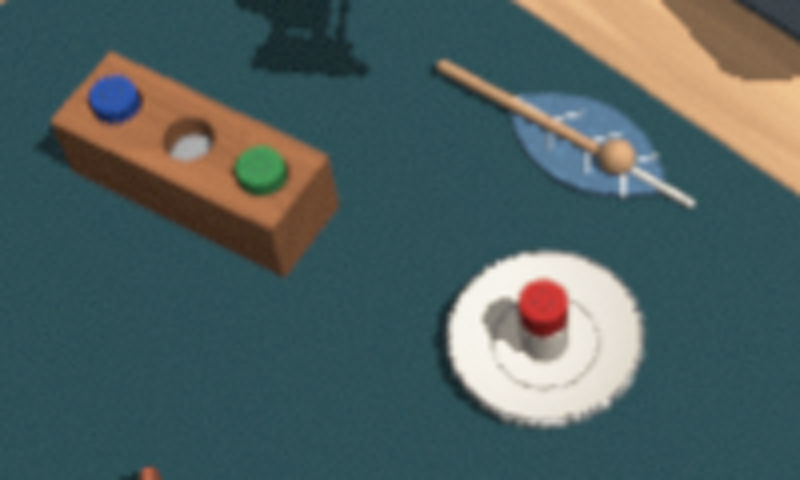

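View pics/top6.png

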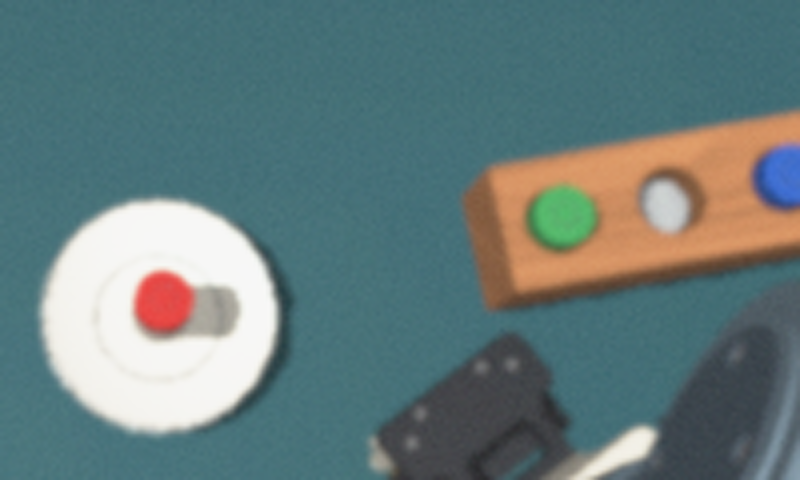

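View pics/wrist6.png

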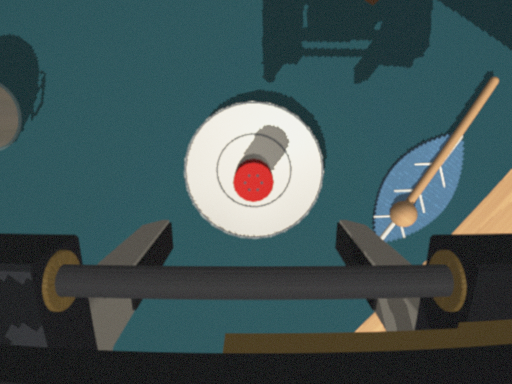

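The shaker stands upright inside the floor ring (red cap at (245,196) in the scene view and (270,185) in the top view). Comparing within each camera, it is 2 to 6 mm from the saucer's middle. Blue and green are still low in their wells, and the arm is clear of everything.

```bash
python3 -c "
from h import *
robot.hand_in(); print(robot.current_t())"
```

```text
the job is handed in; nothing more can be done
the job is handed in; nothing more can be done
```

I handed the job in at about 24.4 s of the 48 s allowed; no verdict is reported. The red shaker was pressed about 7 mm and sprang up on its own. I then gripped it across the row, lifted it out and stood it on the larger saucer stack.

**Last checks:**
- **Touchdown:** the shaker met the saucer at TCP z = 50.95 mm, against 51 predicted.
- **Position:** the final pictures show it upright and released, inside the saucer's floor ring. Its offset from the middle is about 2 mm in the top view and 5 mm in the scene view, against 20 mm allowed.
- **Neighbours:** by eye, blue and green are still down in their wells. I did not measure their positions again.
- **Arm:** it was parked clear, with a residual force reading of about 1 N.

**Disagreements:**
- **Red shaker along the row:** in the caddy, the wrist view differed from the top and scene views by 5–10 mm along the row. I used a value in between, because the pad width covers that error.
- **Saucer centre:** the top and scene views differed by about 5 mm, so I used the average.

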